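# Ready the counting scale and tip the ring tote to its pouring corner

## Robot

A 7-joint arm with a two-finger parallel gripper is mounted at the origin on the work surface. World frame = base frame: x ahead of the robot, y to its left, z up, the work surface at z = 0. Lengths are in m, angles in rad, forces in N, time in s.
With the tool pointing down it reaches from about 0.35 to 0.9 m from the base axis. Payload 8.1 kg.
Tool frame: the origin (TCP) lies midway between the tips of the shut fingers; the grasp point (between the pads) lies 19 mm behind it; z points along the fingers, y is the line along which they close (so a half turn about z gives the same grasp; the last joint's range is limited). The gripper opens to 92 mm and grips with 3 to 60 N. Pads are 19 mm wide; open, the fingers measure 130 mm over their backs; the gripper's body (75 mm by 190 mm) begins 47 mm behind the grasp point.
Start: joints at [-1.37, 0.434, 0.025, 1.573, -0.012, 1.134, -0.075], TCP at [0.187, 0.596, 0.187] pointing down, gripper open.
Joint ranges: [-2.62, 2.62], [-0.44, 2.09], [-1.27, 1.32], [0.08, 2.57], [-1.32, 4.46], [0.12, 2], [-2.74, 2.74]. Speed limits (rad/s): [2.22, 2.22, 3.01, 3.01, 3.14, 3.14, 3.14].

## Interface

Orientations are given as a rotation vector (axis times angle).
In Python, from cell import arm gives the robot as it stands.
- The arm moves only by the tool send_rows, never from a script. Its argument "increments" is a list of rows, each a list of 3 entries, a list of its own where there are three numbers: the finger opening in cm, from 0 to 9.18, then the shift along the tool's x, y, z in cm, then the turn, a rotation vector about the tool's x, y, z in rad. A call has 1 to 5 rows; each row shifts and turns the commanded pose from where the row before left it, along the tool's axes as they then stand; what a row does not reach is not made up. A row lasts 1/10 s, in which the tool goes at most 50 mm and 8.59 degrees, less where a joint would pass 70% of its speed; a pose out of reach is approached as far as the arm can. A call is refused whole if a number of a shift passes 5 or a number of a turn 0.15, either way. A call with a gripper value outside its range is refused whole. The fingers move at their own pace and stop on an object; "force" is the grip in N (left out, the last holds). Time passes only in rows, so rows that do not move let the fingers close. It gives the time, the measured TCP pose, the force, the opening and the grip force at its end, in the units of the state.
- arm.observe(): the state, without advancing time (a new reading comes with each control period).
- arm.get_image(name): name is "scene" or "top" or "wrist"; returns the picture (420x560x3 uint8, red, green, blue); there is no depth.
- arm.camera_params(name): a dict with "camera_matrix" (3x3 intrinsics, pixels), "R" (3x3) and "t" (3): a world point X has camera coordinates R X + t. Camera axes: x right, y down, z forward; pixel columns grow to the right and rows downward; lengths in m; the calibration is good to about 2 mm. A picture is of the moment at which its call begins: read the wrist's pose just before it. camera_params takes no time and is no camera call; for the wrist camera it gives the pose at the moment of the call.
- arm.sign_off(): hands the job in; it is judged then, once.
The state is a dict: "clock": time; "joints": joint angles; "dq": joint speeds; "joint_efforts": joint torques, N m; "position": TCP position; "ee_rot": TCP orientation; "force": force on the tool from outside, world axes, zero at the start; "ft_torque": the same for the moment, N m; "width": opening from 0.0 (shut) to 1.0 (fully open); "gripper_force": force on a finger pad.
Only numpy, scipy, OpenCV 4.12 (cv2) and the standard library are available. Lean on these libraries where they do the work, as an engineer would, in place of code of your own. Each camera call takes 0.05 s, during which the arm holds its last target. There are 200 camera calls.

## Task

Get the brass rings ready for counting: on the bench scale press the round power key, then the square counting key, then the wide tare key, each fully down and let up again before the next, without pressing the narrow print key. Then pick up the grey tote by its handle and tilt it so that all five rings slide into its cut-off pouring corner, and finish while still holding it tilted like that, steady, with the pouring corner over the middle of the weighing dish on the scale and within a hand's breadth above its rim, so that I can flick the rings out one by one. Keep all the rings in the tote, do not let the tote touch dish or scale at the end, do not shift the dish, and leave the other things on the bench where they are.

Things in the scene. Friction and masses are not known exactly. Their poses are not given: they have to be found in the camera images.
- power_top (a point): centre of the top of the round power key, 22 mm across, the leftmost of the row (seen from the robot's side, the scale's front); z up. The white keys stand in one row along y of the grey bench scale (260 x 250 mm), on the black key field at its front, tops about 52 mm above the bench, 8 mm proud of the field
- key_power (a joint): travel of the power key: 0 up, 0.005 m fully down; it is a spring (about 1.2 N to start, 4 N fully down) and comes up by itself when let go
- print_top (a point): centre of the top of the narrow print key, 13 mm wide, second from the left, 48 mm from the power key; z up. The white keys stand in one row along y of the grey bench scale (260 x 250 mm), on the black key field at its front, tops about 52 mm above the bench, 8 mm proud of the field
- key_print (a joint): travel of the print key: 0 up, 0.005 m fully down; it is a spring (about 1.2 N to start, 4 N fully down) and comes up by itself when let go
- count_top (a point): centre of the top of the square counting key, 22 mm, third from the left, 48 mm from the print key; z up. The white keys stand in one row along y of the grey bench scale (260 x 250 mm), on the black key field at its front, tops about 52 mm above the bench, 8 mm proud of the field
- key_count (a joint): travel of the count key: 0 up, 0.005 m fully down; it is a spring (about 1.2 N to start, 4 N fully down) and comes up by itself when let go
- tare_top (a point): centre of the top of the wide tare key, 44 mm wide, the rightmost, 60 mm from the counting key; z up. The white keys stand in one row along y of the grey bench scale (260 x 250 mm), on the black key field at its front, tops about 52 mm above the bench, 8 mm proud of the field
- key_tare (a joint): travel of the tare key: 0 up, 0.005 m fully down; it is a spring (about 1.2 N to start, 4 N fully down) and comes up by itself when let go
- dish: round stainless weighing dish, 116 mm across the rim, 30 mm tall, standing loose on the scale's steel platform, behind the keys; origin at the centre of its underside (60 mm above the bench), its rim 90 mm above the bench
- tote_grip (a point): middle of the handle bar (22 mm wide, 24 mm tall, flat sides, along the tote's x over its middle, between steel straps 213 mm apart) of the loose grey tote, 119 mm above its underside; axes are the tote's, z up. Tote: 210 mm (x) by 150 (y), walls 50 tall and 4 thick, 0.3 to 0.5 kg; its corner at -x, +y is cut off at 45 degrees, 50 mm off each side, by a lower wall: the pouring corner
- tote_lip (a point): middle of the top edge of the low wall (28 mm above the tote's underside, 71 mm long) across the pouring corner; 80 mm towards -x, 50 mm towards +y and 91 mm below tote_grip in the tote's axes, which are also this point's
- tote_corner (a point): inside the tote at the foot of the pouring corner's low wall, on the floor (4 mm thick): 77 mm towards -x, 47 mm towards +y and 115 mm below tote_grip in the tote's axes. Packed there in single file along a wall, the farthest of the five rings is about 80 mm from this point
- ring1_center (a point): centre of loose brass ring 1 of five, all alike: 26 mm outside, 10 mm thick, 18 g, lying flat on the tote's floor; smooth, they begin to slide on the floor when it leans some 10 to 15 degrees, but need up to about 27 degrees of cornerwise lean to slide along a wall
- ring2_center (a point): centre of loose brass ring 2 of five, all alike: 26 mm outside, 10 mm thick, 18 g, lying flat on the tote's floor; smooth, they begin to slide on the floor when it leans some 10 to 15 degrees, but need up to about 27 degrees of cornerwise lean to slide along a wall
- ring3_center (a point): centre of loose brass ring 3 of five, all alike: 26 mm outside, 10 mm thick, 18 g, lying flat on the tote's floor; smooth, they begin to slide on the floor when it leans some 10 to 15 degrees, but need up to about 27 degrees of cornerwise lean to slide along a wall
- ring4_center (a point): centre of loose brass ring 4 of five, all alike: 26 mm outside, 10 mm thick, 18 g, lying flat on the tote's floor; smooth, they begin to slide on the floor when it leans some 10 to 15 degrees, but need up to about 27 degrees of cornerwise lean to slide along a wall
- ring5_center (a point): centre of loose brass ring 5 of five, all alike: 26 mm outside, 10 mm thick, 18 g, lying flat on the tote's floor; smooth, they begin to slide on the floor when it leans some 10 to 15 degrees, but need up to about 27 degrees of cornerwise lean to slide along a wall
- stake: small dark-steel cone stake standing on its 42 mm wide foot, 127 mm tall, pointed; origin at the centre of its foot; a bystander, to be left where it is
- file: hand file lying flat, about 195 mm long and 15 mm thick, wooden handle towards -x; origin under its middle; a bystander, to be left where it is
- hammer: hammer lying flat, 260 mm long, its handle towards its own -x; origin under its middle; a bystander, to be left where it is
- jar: closed white jar with a cap, 52 mm wide, 85 mm tall, standing; origin at the centre of its underside; a bystander, to be left where it is
- snips: tin snips lying flat, about 215 mm long and 80 mm wide, jaws towards their own +x; origin under their pivot; a bystander, to be left where it is
- tape: roll of tape lying flat, 96 mm wide, 24 mm tall; origin at the centre of its underside; a bystander, to be left where it is
There are look-alikes about, which are no part of the job. Leave any black or blue look-alike of the dish alone.

How it is judged:
By the outcome, as a careful person would: the job done as asked, in the order asked, and still so for the second after the job is handed in, while the arm keeps its last pose, push and grip.
It also fails if it takes over 59 s, if anything falls off the work surface, if the arm or the gripper's body presses on something with over 40 N, if the wrist force passes 120 N, or if a joint passes its speed limit or range.

## Working session

There is one attempt and no reset: what is moved stays moved. The work goes in short steps, Python scripts to look and compute and a tool call to move; the robot and the scene stay as the last step left them, time stands still between calls to the robot, and variables do not carry over. Pictures are saved under pics/ and viewed, at most 10 in all, crops included, and the job is handed in when it is done.

Besides the shell and the picture viewer there is one more tool, called as name(argument=value, ...), one argument or row to a line, values as JSON. send_rows: Moves the arm, as the interface text tells. Its arguments: {"type":"object","properties":{"increments":{"type":"array"},"force":{"type":"number"}},"required":["increments"]}

```bash
mkdir -p pics; ls
cat > h.py <<'E'
import numpy as np, cv2
from scipy.spatial.transform import Rotation as R
from cell import arm
def snap(n,f):
    p=arm.camera_params(n); im=arm.get_image(n)
    cv2.imwrite(f'pics/{f}.png',cv2.cvtColor(im,cv2.COLOR_RGB2BGR)); np.savez(f'pics/{f}.npz',K=p['camera_matrix'],R=p['R'],t=p['t']); return im,p
def ray(f,uv):
    d=np.load(f'pics/{f}.npz'); Rm=d['R']; c=-Rm.T@d['t']
    v=Rm.T@np.linalg.solve(d['K'],[uv[0],uv[1],1]); return c,v/np.linalg.norm(v)
def onz(f,uv,z):
    c,v=ray(f,uv); return c+v*(z-c[2])/v[2]
def tri(obs):
    A=np.zeros((3,3));b=np.zeros(3)
    for f,uv in obs:
        c,v=ray(f,uv);P=np.eye(3)-np.outer(v,v);A+=P;b+=P@c
    x=np.linalg.solve(A,b)
    return x,[float(np.linalg.norm(np.cross(x-ray(f,u)[0],ray(f,u)[1]))) for f,u in obs]
def proj(f,X):
    d=np.load(f'pics/{f}.npz'); q=d['K']@(d['R']@np.asarray(X)+d['t']); return q[:2]/q[2]
E
python3 - <<'E'
from h import *
np.set_printoptions(precision=3,suppress=True)
for n in('scene','top','wrist'):
    im,p=snap(n,n+'0'); print(n,-p['R'].T@p['t'],p['camera_matrix'][0,0])
s=arm.observe();print(s)
E
```

```text
pics
scene [ 1.168 -0.222  1.072] 436.00638950630065
top [0.434 0.001 1.552] 471.3449546418295
wrist [0.117 0.618 0.383] 297.03915358264874
{'clock': 0.15, 'joints': array([-1.37 ,  0.435,  0.025,  1.574, -0.012,  1.134, -0.075]), 'dq': array([ 0.002, -0.004, -0.001, -0.002,  0.001,  0.001,  0.001]), 'joint_efforts': array([  0.002, -66.827,   0.986, -31.47 ,  -0.061,   0.039,   0.   ]), 'position': array([0.187, 0.596, 0.186]), 'ee_rot': array([-0.475, -3.105,  0.002]), 'force': array([-0.226,  0.176, -0.082]), 'ft_torque': array([-0.026,  0.023,  0.036]), 'gripper_force': 0.0, 'width': 1.0011837212777086}
```

View pics/top0.png

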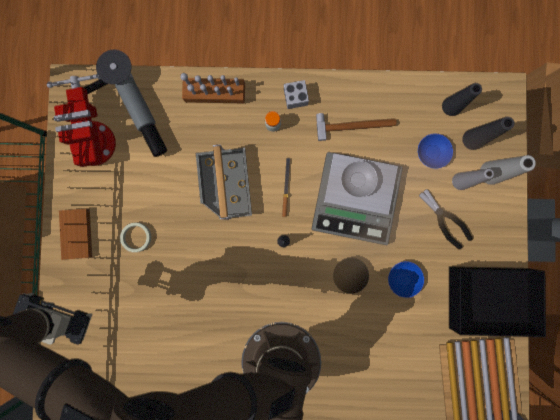

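View pics/scene0.png

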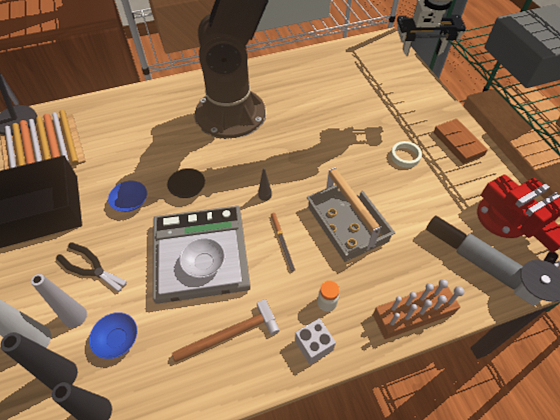

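The top view shows the grey scale at about (360,197) with its keys at (325..375, 222..233). The tote is at (225,183), with its cut corner lower left at (210,210) and its handle running (219,147)–(222,215).

Candidates for the dish:
- steel dish on the scale, (361,179): this one fits the description
- blue bowl, (436,151)
- blue bowl, (407,279)
- black bowl, (351,275)

The keys, left to right from the robot, are power (325,222), print (337,225), count (353,228) and tare (373,233). I'll check these choices in one close crop.

Run:
```python
import cv2,numpy as np
a=cv2.imread('pics/top0.png')[140:250,190:410]; b=cv2.imread('pics/scene0.png')[160:310,145:400]
a=cv2.resize(a,None,fx=2.6,fy=2.6,interpolation=2); b=cv2.resize(b,None,fx=2,fy=2,interpolation=2)
o=np.zeros((600,600,3),np.uint8); o[:286,:572]=a; o[290:590,:510]=b
cv2.imwrite('pics/c1.png',o)
im=cv2.imread('pics/top0.png');h=cv2.cvtColor(im,cv2.COLOR_BGR2HSV)
for n,off in(('top0',(310,200,400,245)),('scene0',(150,200,245,235))):
    im=cv2.imread(f'pics/{n}.png');h=cv2.cvtColor(im,cv2.COLOR_BGR2HSV)
    x0,y0,x1,y1=off; m=((h[...,2]>150)&(h[...,1]<50)).astype(np.uint8)[y0:y1,x0:x1]
    _,_,st,c=cv2.connectedComponentsWithStats(m)
    print(n,[(np.round(c[i]+[x0,y0],1).tolist(),int(st[i,4])) for i in range(1,len(st)) if st[i,4]>5])
```

```text
top0 [([365.1, 204.4], 534), ([325.7, 222.4], 29), ([340.6, 225.6], 21), ([355.5, 228.2], 39), ([374.2, 232.2], 78)]
scene0 [([225.9, 213.1], 43), ([209.1, 215.3], 34), ([192.0, 217.6], 61), ([170.5, 220.4], 110), ([169.4, 231.8], 12), ([222.7, 232.7], 106)]
```

View pics/c1.png

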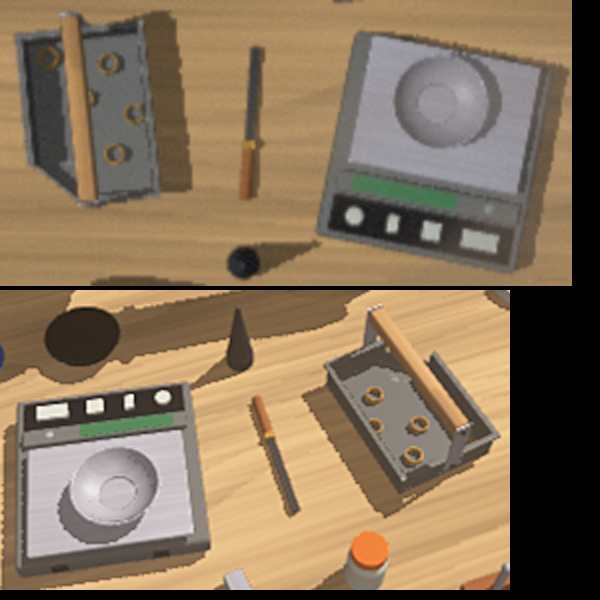

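The crop confirms all four white keys, the steel dish with its rim centre at about top (360,179) and scene (202,257), and the tote handle ends at about top (217,146)/(224,218) and scene (374,229)/(334,171). The cut corner faces the robot and its left. I'll triangulate these.

```bash
cat > m.py <<'E'
from h import *
np.set_printoptions(precision=4,suppress=True)
t=dict(power=((325.7,222.4),(225.9,213.1)),prnt=((340.6,225.6),(209.1,215.3)),count=((355.5,228.2),(192,217.6)),tare=((374.2,232.2),(170.5,220.4)),dish=((360,178.8),(202,257)),hfar=((217,146),(375,228.5)),hnear=((223.8,217.5),(334,171.5)))
r={}
for k,(a,b) in t.items():
    r[k],e=tri([('top0',a),('scene0',b)]); print(k,r[k],e,onz('top0',a,{'d':.09,'h':.131}.get(k[0],.052)),)
print(r['power']-r['tare'])
print('stake foot/top',onz('top0',(284,241),.12), 'stake scene tip', onz('scene0',(264,168),.127))
s=arm.observe();Rt=R.from_rotvec(s['ee_rot']);print(s['position'],Rt.as_matrix())
E
python3 m.py
```

```text
power [ 0.4546 -0.1339  0.052 ] [0.0014189300140017166, 0.001418930014001736] [ 0.4542 -0.1353  0.052 ]
prnt [ 0.4455 -0.1811  0.0512] [0.0017509521656777784, 0.0017509521656777615] [ 0.4451 -0.1828  0.052 ]
count [ 0.4382 -0.2285  0.0526] [0.0015760574876118255, 0.0015760574876117622] [ 0.4378 -0.2301  0.052 ]
tare [ 0.4267 -0.2879  0.0517] [0.0017509333659044939, 0.0017509333659045394] [ 0.4264 -0.2896  0.052 ]
dish [ 0.5922 -0.233   0.0904] [0.0034630153124294385, 0.003463015312429415] [ 0.5916 -0.2364  0.09  ]
hfar [0.6798 0.208  0.1264] [0.0014500069969406054, 0.0014500069969405123] [0.6784 0.206  0.131 ]
hnear [0.4634 0.1851 0.1187] [0.0046421121186013825, 0.004642112118601319] [0.4614 0.1792 0.131 ]
[0.0278 0.154  0.0003]
stake foot/top [ 0.3944 -0.0038  0.12  ] stake scene tip [0.3931 0.004  0.127 ]
[0.1869 0.596  0.1865] [[-0.9542  0.2992 -0.0002]
 [ 0.2992  0.9542 -0.0011]
 [-0.0001 -0.0011 -1.    ]]
```

All heights come out within 1 mm of the text for the keys and dish, and the power–tare distance is 156.5 mm against 156. Next I move over the power key with the fingers shut, high above the stake and tote.

send_rows(
  increments=[
    [0,[-3.29,-2.85,-0.8],[0,0,0]],
    [0,[-3.29,-2.85,-0.8],[0,0,0]],
    [0,[-3.29,-2.85,-0.8],[0,0,0]],
    [0,[-3.29,-2.85,-0.8],[0,0,0]],
  ],
  force=20,
)

```text
clock: 0.55
position: [0.2791, 0.4465, 0.2191]
ee_rot: [-0.475, -3.105, 0.001]
force: [1.1, 0.6, -0.4]
width: 0.705
gripper_force: 0.0
```

send_rows(
  increments=[
    [0,[-3.29,-2.85,-0.8],[0,0,0]],
    [0,[-3.29,-2.85,-0.8],[0,0,0]],
    [0,[-3.29,-2.85,-0.8],[0,0,0]],
    [0,[-3.29,-2.85,-0.8],[0,0,0]],
  ],
)

```text
clock: 0.95
position: [0.3705, 0.2983, 0.2513]
ee_rot: [-0.476, -3.105, -0.0]
force: [1.5, 1.0, 0.3]
width: 0.355
gripper_force: 0.0
```

send_rows(
  increments=[
    [0,[-2.1,-3.89,0.8],[0,0,0]],
    [0,[-2.1,-3.89,0.8],[0,0,0]],
    [0,[-2.1,-3.89,0.8],[0,0,0]],
    [0,[-2.1,-3.89,0.8],[0,0,0]],
    [0,[-2.1,-3.89,0.8],[0,0,0]],
  ],
)

```text
clock: 1.45
position: [0.4118, 0.0813, 0.2108]
ee_rot: [0.475, 3.105, 0.001]
force: [0.7, -0.4, 0.8]
width: 0.006
gripper_force: 0.0
```

send_rows(
  increments=[
    [0,[-2.1,-3.89,0.8],[0,0,0]],
    [0,[-2.1,-3.89,0.8],[0,0,0]],
    [0,[-2.1,-3.89,0.8],[0,0,0]],
    [0,[-2.1,-3.89,0.8],[0,0,0]],
    [0,[-2.1,-3.89,0.8],[0,0,0]],
  ],
)

```text
clock: 1.95
position: [0.4539, -0.1356, 0.1708]
ee_rot: [0.475, 3.105, 0.0]
force: [1.6, -0.9, 0.3]
width: 0.004
gripper_force: 0.0
```

```bash
cat >> h.py <<'E'
def to(p,Rw=None):
    s=arm.observe(); Q=R.from_rotvec(s['ee_rot'])
    d=Q.inv().apply(np.asarray(p)-s['position'])*100
    return np.round(d,2), (None if Rw is None else np.round((Q.inv()*Rw).as_rotvec(),3))
E
python3 - <<'E'
from h import *
snap('wrist','w1');snap('wrist','w2') if 0 else None
s=arm.observe();print(s);print(R.from_rotvec(s['ee_rot']).as_matrix().round(3))
print(to([.4546,-.134,.058]))
E
```

```text
{'clock': 2.0, 'joints': array([-0.28321642,  0.21683327,  0.57186246,  1.9828049 , -0.13637734,
        0.97773867,  1.61517682]), 'dq': array([-0.06125962, -0.05093357, -0.0326774 ,  0.03837183,  0.06013355,
        0.0319316 , -0.22415035]), 'joint_efforts': array([-12.13028491, -42.28988886,  -8.08701575, -24.35286641,
        -2.58546822,   2.0770622 ,  -1.63728945]), 'position': array([ 0.45404207, -0.143333  ,  0.1703164 ]), 'ee_rot': array([ 0.48446863,  3.10226235, -0.00621598]), 'force': array([-0.08838362, -6.60863409,  0.26241157]), 'ft_torque': array([-0.45662017, -0.12101932,  0.03685839]), 'gripper_force': 0.0, 'width': 0.003476662879636149}
[[-0.952  0.305  0.001]
 [ 0.305  0.952 -0.004]
 [-0.002 -0.004 -1.   ]]
(array([ 0.26,  0.95, 11.23]), None)
```

View pics/w1.png

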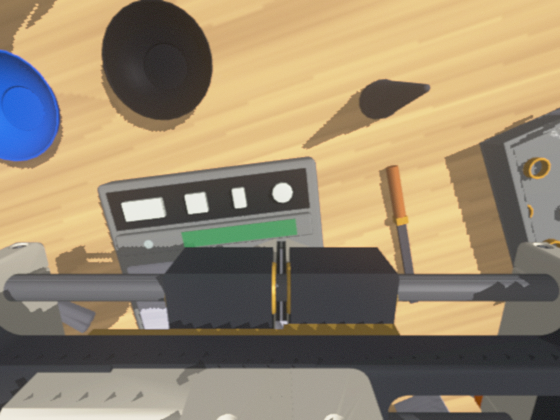

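The wrist picture shows the key row in order: tare (143,209), count (196,203), print (239,197) and power (282,192). The shut fingers are at (282,285). I settle, measure the power key again and descend.

send_rows(
  increments=[
    [0,[0,0,3],[0,0,0]],
    [0,[0,0,3],[0,0,0]],
    [0,[0,0,3],[0,0,0]],
    [0,[0,0,0],[0,0,0]],
    [0,[0,0,0],[0,0,0]],
  ],
)

```text
clock: 2.5
position: [0.4536, -0.1341, 0.0813]
ee_rot: [-0.476, -3.104, 0.0]
force: [-0.3, -0.9, 0.2]
width: 0.003
gripper_force: 0.0
```

Run:
```python
from h import *
im,p=snap('wrist','w2')
h=cv2.cvtColor(im,cv2.COLOR_RGB2HSV); m=((h[...,2]>150)&(h[...,1]<50)).astype(np.uint8); m[230:]=0
_,_,st,c=cv2.connectedComponentsWithStats(m)
for i in range(1,len(st)):
    if st[i,4]>150: print(c[i].round(1),st[i],onz('w2',c[i],.052).round(4))
s=arm.observe();print(s['position'],s['force'],s['ee_rot']);print(to([.4546,-.134,.056]))
```

```text
[204.  197.3] [  34  173  296   57 3160] [ 0.4188 -0.1863  0.052 ]
[280.9 217.4] [268 205  27  25 560] [ 0.4526 -0.1337  0.052 ]
[221.8 220.3] [212 211  20  19 321] [ 0.4407 -0.1796  0.052 ]
[163.9 223.8] [148 217  32  13 335] [ 0.4296 -0.2251  0.052 ]
[102.7 227.4] [ 74 224  46   6 154] [ 0.4176 -0.2735  0.052 ]
[ 0.45444225 -0.13415594  0.08204506] [ 0.67636729  0.63947393 -0.07782073] [ 4.75599056e-01  3.10461121e+00 -1.07650068e-04]
(array([-0.01,  0.02,  2.6 ]), None)
```

send_rows(
  increments=[
    [0,[0,0,2.4],[0,0,0]],
    [0,[0,0,0.5],[0,0,0]],
    [0,[0,0,0.5],[0,0,0]],
    [0,[0,0,0.15],[0,0,0]],
    [0,[0,0,0],[0,0,0]],
  ],
)

```text
clock: 3.05
position: [0.4543, -0.134, 0.0461]
ee_rot: [0.475, 3.105, 0.0]
force: [0.4, -0.7, 0.3]
width: 0.004
gripper_force: 0.0
```

Run:
```python
from h import *
s=arm.observe();print(s['position'],s['force'])
```

```text
[ 0.45427938 -0.1340037   0.04609181] [ 0.40809297 -0.72280714  0.28620864]
```

There is no reaction force yet, so I keep lowering in small steps while watching it.

send_rows(
  increments=[
    [0,[0,0,0.1],[0,0,0]],
    [0,[0,0,0],[0,0,0]],
  ],
)

```text
clock: 3.25
position: [0.4541, -0.134, 0.0448]
ee_rot: [0.475, 3.105, 0.0]
force: [-0.1, 1.1, -0.2]
width: 0.005
gripper_force: 0.0
```

Run:
```python
from h import *
s=arm.observe();print(s['position'],s['force'],s['ft_torque'])
im,p=snap('wrist','w3');snap('scene','s3')
a=im[130:330,130:430]; b=cv2.imread('pics/s3.png')[185:260,140:250,::-1]
o=np.zeros((600,640,3),np.uint8);o[:400,:600]=cv2.resize(a,(600,400));o[405:600,:286]=cv2.resize(b,(286,195),interpolation=2)
cv2.imwrite('pics/c3.png',o[...,::-1])
```

```text
[ 0.45411112 -0.1339517   0.04480518] [-0.12923851  1.0543563  -0.15686038] [ 0.03119939 -0.02939509  0.01173815]
```

View pics/c3.png

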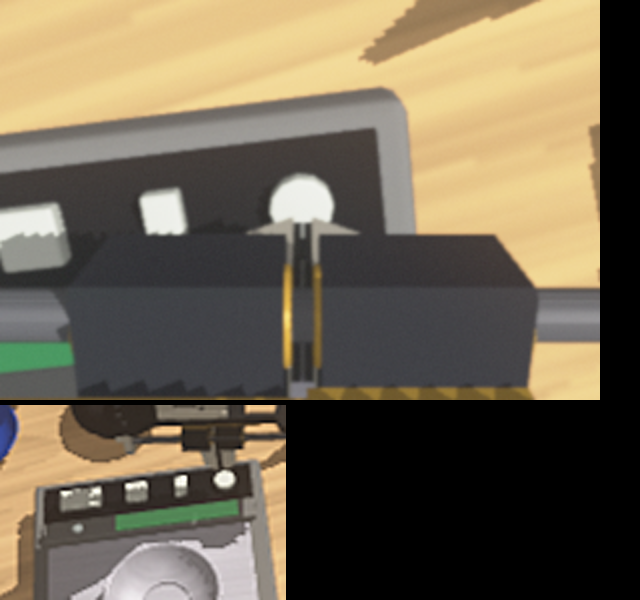

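Run:
```python
from h import *
s=arm.observe(); p=s['position']
for z in (.0448,.052,.06,.07): print(z,proj('w3',[p[0],p[1],z]),proj('s3',[p[0],p[1],z]))
for n,(x0,y0,x1,y1) in dict(w3=(250,200,320,250),s3=(215,195,240,225)).items():
    im=cv2.imread(f'pics/{n}.png');h=cv2.cvtColor(im,cv2.COLOR_BGR2HSV)
    m=((h[...,2]>150)&(h[...,1]<50)).astype(np.uint8)[y0:y1,x0:x1]
    _,_,st,c=cv2.connectedComponentsWithStats(m)
    print(n,[((c[i]+[x0,y0]).round(1),st[i]+[x0,y0,0,0,0]) for i in range(1,len(st)) if st[i,4]>8])
    cv2.imwrite(f'pics/z{n}.png',cv2.resize(im[y0-10:y1+10,x0-10:x1+10],None,fx=5,fy=5,interpolation=0))
a=cv2.imread('pics/zw3.png');b=cv2.imread('pics/zs3.png');o=np.zeros((600,800,3),np.uint8);o[:a.shape[0],:a.shape[1]]=a;o[:b.shape[0],460:460+b.shape[1]]=b;cv2.imwrite('pics/c4.png',o[:360])
```

```text
0.0448 [280.76270081 231.17821771] [225.58743109 214.37907498]
0.052 [280.75934533 234.84895155] [225.33219059 212.9491647 ]
0.06 [280.75533727 239.23357238] [225.0457332  211.34437095]
0.07 [280.7498589  245.22662776] [224.68336151 209.31428951]
w3 [(array([280.9, 233.2]), array([260, 217,  46,  33, 796]))]
s3 [(array([225.9, 213.1]), array([222, 210,   8,   7,  43]))]
```

View pics/c4.png

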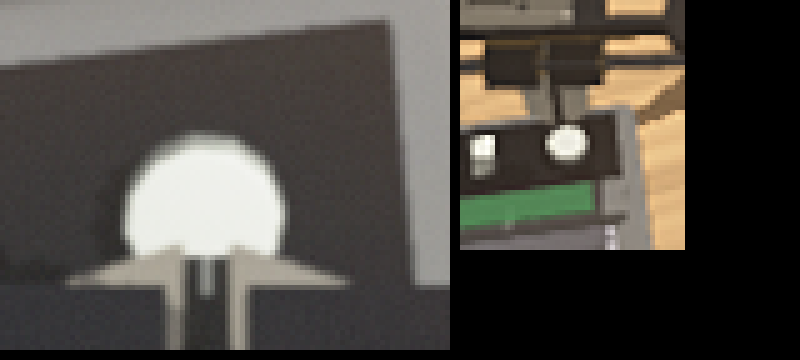

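The key is still up, and the finger tips show about 1–2 cm above it, so the true tips sit higher than the TCP reading suggests. I continue down in small steps until I feel contact.

send_rows(
  increments=[
    [0,[0,0,0.3],[0,0,0]],
    [0,[0,0,0.2],[0,0,0]],
  ],
)

```text
clock: 3.55
position: [0.4539, -0.1339, 0.0393]
ee_rot: [0.475, 3.105, 0.0]
force: [-0.6, -0.0, 0.2]
width: 0.006
gripper_force: 0.0
```

send_rows(
  increments=[
    [0,[0,0,0.2],[0,0,0]],
    [0,[0,0,0.1],[0,0,0]],
  ],
)

```text
clock: 3.75
position: [0.4537, -0.1339, 0.0362]
ee_rot: [-0.475, -3.105, 0.0]
force: [-0.0, 0.9, 0.3]
width: 0.003
gripper_force: 0.0
```

send_rows(
  increments=[
    [0,[0,0,0.2],[0,0,0]],
    [0,[0,0,0.0],[0,0,0]],
  ],
)

```text
clock: 3.95
position: [0.4537, -0.1339, 0.0343]
ee_rot: [-0.476, -3.105, 0.0]
force: [-0.2, 0.1, 0.3]
width: 0.005
gripper_force: 0.0
```

send_rows(
  increments=[
    [0,[0,0,0.2],[0,0,0]],
    [0,[0,0,0],[0,0,0]],
  ],
)

```text
clock: 4.15
position: [0.4538, -0.1339, 0.0323]
ee_rot: [-0.475, -3.105, -0.0]
force: [0.3, -0.5, -0.1]
width: 0.009
gripper_force: 0.0
```

send_rows(
  increments=[
    [0,[0,0,0.2],[0,0,0]],
    [0,[0,0,0],[0,0,0]],
  ],
)

```text
clock: 4.35
position: [0.4538, -0.1339, 0.0303]
ee_rot: [-0.475, -3.105, -0.0]
force: [-0.3, 0.5, -0.5]
width: 0.002
gripper_force: 0.0
```

Run:
```python
from h import *
snap('wrist','w5');snap('scene','s5')
print(arm.observe()['force'],arm.observe()['position'])
for n,(x0,y0,x1,y1) in dict(w5=(240,190,330,260),s5=(205,185,250,235)).items():
    im=cv2.imread(f'pics/{n}.png')
    cv2.imwrite(f'pics/z{n}.png',cv2.resize(im[y0:y1,x0:x1],None,fx=5,fy=5,interpolation=0))
a=cv2.imread('pics/zw5.png');b=cv2.imread('pics/zs5.png');o=np.zeros((360,800,3),np.uint8);o[:a.shape[0],:a.shape[1]]=a;o[:b.shape[0],460:460+b.shape[1]]=b;cv2.imwrite('pics/c5.png',o)
```

```text
[-0.84862902  0.40252996  0.1632074 ] [ 0.45381113 -0.13393245  0.03046922]
```

View pics/c5.png

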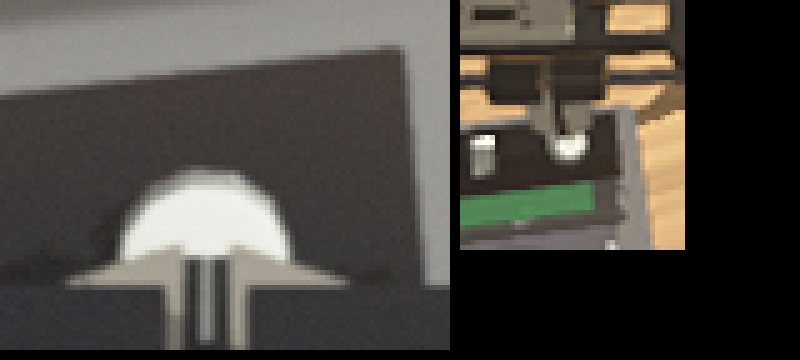

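The tips (scene zoom (565,135)) are still above the key. The two views together put them some 35 mm behind the TCP reading, so I keep stepping down with the force as guide.

send_rows(
  increments=[
    [0,[0,0,0.4],[0,0,0]],
    [0,[0,0,0.2],[0,0,0]],
  ],
)

```text
clock: 4.65
position: [0.4538, -0.1339, 0.0242]
ee_rot: [-0.475, -3.105, -0.0]
force: [-0.8, -0.3, 0.9]
width: 0.006
gripper_force: 0.0
```

send_rows(
  increments=[
    [0,[0,0,0.2],[0,0,0]],
    [0,[0,0,0],[0,0,0]],
  ],
)

```text
clock: 4.85
position: [0.4537, -0.1339, 0.0222]
ee_rot: [-0.475, -3.105, 0.0]
force: [-0.2, 1.0, -0.1]
width: 0.002
gripper_force: 0.0
```

send_rows(
  increments=[
    [0,[0,0,0.2],[0,0,0]],
    [0,[0,0,0],[0,0,0]],
  ],
)

```text
clock: 5.05
position: [0.4538, -0.1339, 0.0204]
ee_rot: [-0.475, -3.105, -0.0]
force: [-1.1, 0.7, -0.1]
width: 0.005
gripper_force: 0.0
```

```bash
cat >> h.py <<'E'
def tipview(k):
    for n,(x0,y0,x1,y1) in (('wrist',(240,190,330,260)),('scene',(205,185,250,235))):
        snap(n,n[0]+k)
        im=cv2.imread(f'pics/{n[0]}{k}.png'); z=cv2.resize(im[y0:y1,x0:x1],None,fx=5,fy=5,interpolation=0)
        if n=='wrist': o=np.zeros((360,800,3),np.uint8); o[:350,:450]=z
        else: o[:250,460:685]=z
    cv2.imwrite(f'pics/c{k}.png',o)
    s=arm.observe(); print(s['position'],s['force'])
E
python3 -c "
from h import *
tipview('6')"
```

```text
[ 0.45387069 -0.13395223  0.02051418] [-0.08993426  1.14187007 -0.24249144]
```

View pics/c6.png

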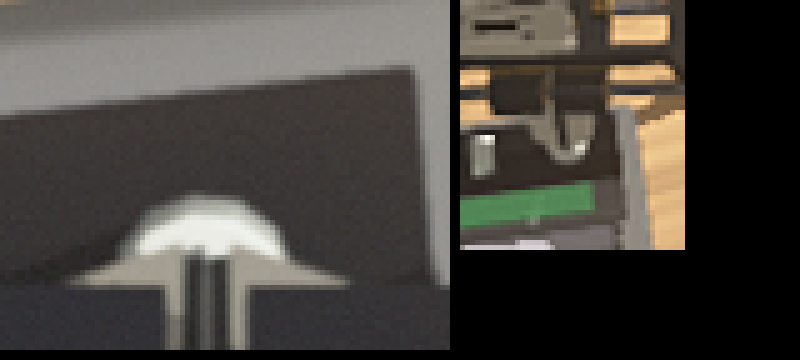

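The tips now cover most of the key in both views, with the tip at about scene zoom (572,148), a few mm short of it. I step down on force.

send_rows(
  increments=[
    [0,[0,0,0.2],[0,0,0]],
    [0,[0,0,0],[0,0,0]],
  ],
)

```text
clock: 5.35
position: [0.4538, -0.1339, 0.0184]
ee_rot: [-0.475, -3.105, -0.0]
force: [0.3, -0.1, -0.5]
width: -0.002
gripper_force: 0.0
```

send_rows(
  increments=[
    [0,[0,0,0.2],[0,0,0]],
    [0,[0,0,0],[0,0,0]],
  ],
)

```text
clock: 5.55
position: [0.4537, -0.1339, 0.0163]
ee_rot: [-0.475, -3.105, -0.0]
force: [-0.4, -0.7, -0.1]
width: 0.004
gripper_force: 0.0
```

send_rows(
  increments=[
    [0,[0,0,0.2],[0,0,0]],
    [0,[0,0,0],[0,0,0]],
  ],
)

```text
clock: 5.75
position: [0.4538, -0.1339, 0.0143]
ee_rot: [-0.475, -3.105, -0.0]
force: [0.0, -0.1, 0.4]
width: 0.006
gripper_force: 0.0
```

send_rows(
  increments=[
    [0,[0,0,0.2],[0,0,0]],
    [0,[0,0,0],[0,0,0]],
  ],
)

```text
clock: 5.95
position: [0.4539, -0.134, 0.0124]
ee_rot: [0.475, 3.105, -0.0]
force: [-0.1, 0.7, -0.2]
width: 0.006
gripper_force: 0.7
```

send_rows(
  increments=[
    [0,[0,0,0.2],[0,0,0]],
    [0,[0,0,0],[0,0,0]],
  ],
)

```text
clock: 6.15
position: [0.454, -0.134, 0.0104]
ee_rot: [0.475, 3.105, 0.0]
force: [0.1, 0.4, 2.3]
width: 0.007
gripper_force: 1.2
```

Run:
```python
from h import *
snap('wrist','w7');snap('scene','s7')
for n,(x0,y0,x1,y1) in dict(s0=(215,200,240,222),s7=(215,200,240,222),w6=(240,190,330,260),w7=(240,190,330,260)).items():
    im=cv2.imread('pics/'+('scene0' if n=='s0' else n)+'.png')[y0:y1,x0:x1];h=cv2.cvtColor(im,cv2.COLOR_BGR2HSV)
    m=((h[...,2]>150)&(h[...,1]<50)).astype(np.uint8)
    _,_,st,c=cv2.connectedComponentsWithStats(m)
    print(n,[((c[i]+[x0,y0]).round(1),st[i].tolist()) for i in range(1,len(st)) if st[i,4]>3])
print(cv2.imread('pics/s7.png',0)[205:222,218:234])
print(arm.observe()['force'])
```

```text
s0 [(array([225.9, 213.1]), [7, 10, 8, 7, 43])]
s7 []
w6 [(array([310.7, 203.3]), [29, 2, 61, 41, 397]), (array([258.9, 205.9]), [15, 13, 10, 7, 22]), (array([247.9, 207.4]), [3, 16, 11, 5, 19]), (array([262.2, 207. ]), [22, 16, 2, 3, 4]), (array([281.7, 239.7]), [18, 40, 47, 29, 414])]
w7 [(array([319.3, 204.2]), [74, 12, 12, 5, 16]), (array([327.8, 208.5]), [87, 17, 3, 4, 4]), (array([281.7, 241.5]), [21, 44, 44, 24, 271])]
[[ 44  45  43  54  71  63  54  58  53  53  53  55  51  54  54  56]
 [ 45  44  44  57  75  62  43  48  49  48  49  48  47  49  48  50]
 [ 45  44  41  55  90  83  40  41  44  44  45  44  46  46  46  45]
 [ 43  42  39  41  88 107  55  41  44  43  44  43  44  43  46  43]
 [ 38  35  33  34  88 108  58  36  43  49  47  47  49  51  47  46]
 [ 79 111 105 103 114 112  68  46  87 111 109 108 110  99  64  46]
 [ 70 112 124 120 121 120  88  38  95 127 123 123 126 107  60  46]
 [ 55  97 123 118 120 122  95  34  82 125 120 119 123 108  68  48]
 [ 47  91 126 119 119 121 101  44  80 126 119 120 125 106  59  48]
 [ 39  65 109 124 121 122 103  49  70 114 120 122 113  79  48  51]
 [ 39  42  63  93 115 126 109  61  50 101 126 124  95  52  47  48]
 [ 42  40  39  48  74 108 124  94  75 110 123  93  59  44  46  45]
 [ 44  43  42  40  43  64  96 107 100  99  82  51  43  45  46  45]
 [ 43  43  44  42  41  40  52  63  65  59  46  42  44  46  47  46]
 [ 44  44  45  45  43  44  40  40  40  41  44  43  45  45  44  44]
 [ 45  45  44  43  42  44  43  43  42  39  39  38  40  44  47  51]
 [ 40  40  38  37  35  37  41  48  52  62  78  87  93  81  71  74]]
[-1.01762682 -0.2378752   2.58873956]
```

I have contact at a reading of about 0.0125, with a force of 2.4 N, so the tips sit about 39 mm behind the reported TCP. Now I press to the stop and then release.

send_rows(
  increments=[
    [0,[0,0,0.2],[0,0,0]],
    [0,[0,0,0.15],[0,0,0]],
    [0,[0,0,0],[0,0,0]],
  ],
)

```text
clock: 6.55
position: [0.4541, -0.134, 0.0078]
ee_rot: [0.476, 3.105, 0.001]
force: [-4.0, 1.9, 18.4]
width: 0.002
gripper_force: 9.7
```

send_rows(
  increments=[
    [0,[0,0,0.1],[0,0,0]],
    [0,[0,0,0],[0,0,0]],
  ],
)

```text
clock: 6.75
position: [0.4542, -0.134, 0.0074]
ee_rot: [0.476, 3.104, 0.002]
force: [-7.5, 1.6, 33.1]
width: 0.006
gripper_force: 16.5
```

The power key reached its stop (18–33 N at reading 0.0078). I release it and go on to the counting key.

send_rows(
  increments=[
    [0,[0,0,-0.6],[0,0,0]],
    [0,[0,0,-0.9],[0,0,0]],
    [0,[0,0,-1.0],[0,0,0]],
    [0,[0,0,0],[0,0,0]],
  ],
)

```text
clock: 7.15
position: [0.4547, -0.1341, 0.0321]
ee_rot: [0.475, 3.104, 0.0]
force: [-0.3, -0.9, -1.0]
width: 0.008
gripper_force: 0.0
```

send_rows(
  increments=[
    [0,[-0.42,-3.17,0],[0,0,0]],
    [0,[-0.42,-3.17,0],[0,0,0]],
    [0,[-0.42,-3.17,0],[0,0,0]],
    [0,[0,0,0],[0,0,0]],
    [0,[0,0,0],[0,0,0]],
  ],
)

```text
clock: 7.65
position: [0.4371, -0.2288, 0.0308]
ee_rot: [-0.478, -3.105, -0.0]
force: [-0.1, 1.4, -1.2]
width: 0.001
gripper_force: 0.0
```

```bash
python3 -c "
from h import *
print(arm.observe()['position'],arm.observe()['force'],to([.4382,-.229,.012]))"
```

```text
[ 0.43706032 -0.22883636  0.03079538] [-0.0946734   1.42151023 -1.16946925] (array([-0.11,  0.02,  1.88]), None)
```

send_rows(
  increments=[
    [0,[-0.1,0,1.5],[0,0,0]],
    [0,[0,0,0.4],[0,0,0]],
    [0,[0,0,0.3],[0,0,0]],
    [0,[0,0,0.25],[0,0,0]],
    [0,[0,0,0],[0,0,0]],
  ],
)

```text
clock: 8.15
position: [0.4387, -0.2272, 0.0077]
ee_rot: [-0.474, -3.106, -0.004]
force: [-4.1, 7.2, 22.5]
width: 0.006
gripper_force: 11.0
```

Counting key down (22 N at the stop). I release it and go to the tare key.

send_rows(
  increments=[
    [0,[0,0,-0.6],[0,0,0]],
    [0,[0,0,-0.9],[0,0,0]],
    [0,[0,0,-1.0],[0,0,0]],
    [0,[0,0,0],[0,0,0]],
  ],
)

```text
clock: 8.55
position: [0.4393, -0.2292, 0.0329]
ee_rot: [0.475, 3.103, -0.001]
force: [0.5, -0.3, -0.1]
width: 0.007
gripper_force: 0.0
```

send_rows(
  increments=[
    [0,[-0.34,-3.0,0],[0,0,0]],
    [0,[-0.34,-3.0,0],[0,0,0]],
    [0,[0,0,0],[0,0,0]],
    [0,[0,0,0],[0,0,0]],
  ],
)

```text
clock: 8.95
position: [0.4265, -0.2885, 0.0314]
ee_rot: [-0.478, -3.105, -0.0]
force: [-0.2, 2.1, 0.2]
width: 0.006
gripper_force: 0.0
```

send_rows(
  increments=[
    [0,[0,0,1.5],[0,0,0]],
    [0,[0,0,0.4],[0,0,0]],
    [0,[0,0,0.3],[0,0,0]],
    [0,[0,0,0.25],[0,0,0]],
    [0,[0,0,0],[0,0,0]],
  ],
)

```text
clock: 9.45
position: [0.4271, -0.2867, 0.0079]
ee_rot: [-0.474, -3.105, -0.003]
force: [-3.9, 6.4, 14.9]
width: 0.006
gripper_force: 7.6
```

Tare key down (15 N at the stop). I release it, lift, yaw to the tote and fly over it with the gripper opening.

send_rows(
  increments=[
    [0,[0,0,-0.6],[0,0,0]],
    [0,[0,0,-1.0],[0,0,0]],
    [0,[0,0,-2.0],[0,0,0]],
  ],
)

```text
clock: 9.75
position: [0.4263, -0.2876, 0.0431]
ee_rot: [-0.475, -3.104, -0.0]
force: [0.1, -0.8, 0.4]
width: 0.007
gripper_force: 0.0
```

send_rows(
  increments=[
    [2,[0,0,-3.2],[0,0,-0.082]],
    [4,[0,0,-3.2],[0,0,-0.082]],
    [9,[0,0,-3.2],[0,0,-0.082]],
    [9,[0,0,-3.2],[0,0,-0.082]],
    [9,[0,0,-3.2],[0,0,-0.082]],
  ],
)

```text
clock: 10.25
position: [0.4266, -0.2883, 0.2051]
ee_rot: [-0.171, 3.136, -0.001]
force: [1.6, 0.1, -0.3]
width: 0.391
gripper_force: 0.0
```

send_rows(
  increments=[
    [9,[-1.77,4.23,0],[0,0,0]],
    [9,[-1.77,4.23,0],[0,0,0]],
    [9,[-1.77,4.23,0],[0,0,0]],
    [9,[-1.77,4.23,0],[0,0,0]],
    [9,[-1.77,4.23,0],[0,0,0]],
  ],
)

```text
clock: 10.75
position: [0.4928, -0.0669, 0.2039]
ee_rot: [-0.166, 3.136, -0.001]
force: [1.3, -0.8, -0.1]
width: 0.826
gripper_force: 0.0
```

send_rows(
  increments=[
    [9,[-1.77,4.23,0],[0,0,0]],
    [9,[-1.77,4.23,0],[0,0,0]],
    [9,[-1.77,4.23,0],[0,0,0]],
    [9,[-1.77,4.23,0],[0,0,0]],
    [9,[-1.77,4.23,0],[0,0,0]],
  ],
)

```text
clock: 11.25
position: [0.5585, 0.1529, 0.2038]
ee_rot: [-0.166, 3.136, -0.001]
force: [-0.1, 0.1, 0.2]
width: 0.983
gripper_force: 0.0
```

send_rows(
  increments=[
    [9,[-1.77,4.23,0],[0,0,0]],
    [9,[0,0,0],[0,0,0]],
    [9,[0,0,0],[0,0,0]],
    [9,[0,0,0],[0,0,0]],
  ],
)

```text
clock: 11.65
position: [0.5713, 0.1935, 0.2033]
ee_rot: [-0.164, 3.137, -0.002]
force: [-0.1, -0.8, 0.6]
width: 0.981
gripper_force: 0.0
```

Run:
```python
from h import *
s=arm.observe(); print(s['position'],s['joints'].round(2),s['width']);print(R.from_rotvec(s['ee_rot']).as_matrix().round(3))
snap('wrist','w8')
```

```text
[0.57127695 0.19353194 0.20330601] [-0.57  0.39  0.22  1.62 -0.09  1.15  1.34] 0.9812492750318726
[[-0.995 -0.104  0.   ]
 [-0.104  0.995 -0.001]
 [-0.    -0.001 -1.   ]]
```

View pics/w8.png

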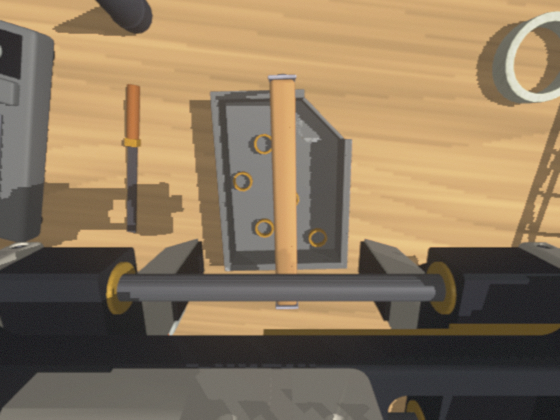

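The wrist view shows the handle bar from (283,78) to (287,304), centred between the open fingers. The cut corner is at upper right (325,118), and the five rings are visible inside. I compute the grip point.

Run:
```python
from h import *
np.set_printoptions(precision=4,suppress=True)
for z in(.119,.131):
    a=onz('w8',(283.5,78),z);b=onz('w8',(287,305),z);print(z,a,b,np.linalg.norm(a-b),(a+b)/2,np.degrees(np.arctan2(*(b-a)[1::-1])))
# bar edges width at mid
im=cv2.imread('pics/w8.png');h=cv2.cvtColor(im,cv2.COLOR_BGR2HSV)
for v in(110,180,230):
    r=h[v,255:315]; c=np.where((r[:,1]>100)&(r[:,2]>120))[0]+255; print(v,c.min(),c.max())
print(tri([('top0',(217,146)),('scene0',(375,228.5)),('w8',(287,305))]),tri([('top0',(223.8,217.5)),('w8',(283.5,78))]))
print(to([.5716,.195,.061]))
```

```text
0.119 [0.4601 0.1839 0.119 ] [0.6861 0.2118 0.119 ] 0.2276914710707707 [0.5731 0.1978 0.119 ] 7.042555892529471
0.131 [0.4617 0.184  0.131 ] [0.6781 0.2107 0.131 ] 0.2179810502105668 [0.5699 0.1973 0.131 ] 7.042555892529474
110 271 295
180 274 295
230 255 314
(array([0.68  , 0.209 , 0.1268]), [0.002505701661266861, 0.00046151164555723197, 0.0021336956139971545]) (array([0.4606, 0.1825, 0.1149]), [0.0017016115653019268, 0.0017016115653018925])
(array([-0.04,  0.18, 14.24]), None)
```

send_rows(
  increments=[
    [9,[0.1,0.36,3],[0,0,-0.017]],
    [9,[0,0,3],[0,0,0]],
    [9,[0,0,3],[0,0,0]],
    [9,[0,0,2],[0,0,0]],
    [9,[0,0,1],[0,0,0]],
  ],
)

```text
clock: 12.2
position: [0.569, 0.1966, 0.0816]
ee_rot: [0.19, -3.134, 0.002]
force: [-0.8, 0.1, -0.6]
width: 0.982
gripper_force: 0.0
```

send_rows(
  increments=[
    [9,[0,0,0.6],[0,0,0]],
    [9,[0,0,0.5],[0,0,0]],
    [9,[0,0,0.5],[0,0,0]],
    [9,[0,0,0],[0,0,0]],
  ],
)

```text
clock: 12.6
position: [0.57, 0.1987, 0.0671]
ee_rot: [-0.193, 3.135, 0.0]
force: [-0.4, 0.5, -0.5]
width: 0.98
gripper_force: 0.0
```

Run:
```python
from h import *
s=arm.observe(); print(s['position'],s['force'],s['width'])
snap('wrist','w9');snap('scene','s9')
a=cv2.imread('pics/w9.png');b=cv2.imread('pics/s9.png')[110:260,290:420]
o=np.zeros((420,780,3),np.uint8);o[:,:420]=a[:,70:490];o[:404,425:775]=cv2.resize(b,(350,404),interpolation=2);cv2.imwrite('pics/c9.png',o)
```

```text
[0.56998238 0.19872356 0.06708288] [-0.36765222  0.52814018 -0.46680723] 0.9804596352839103
```

View pics/c9.png

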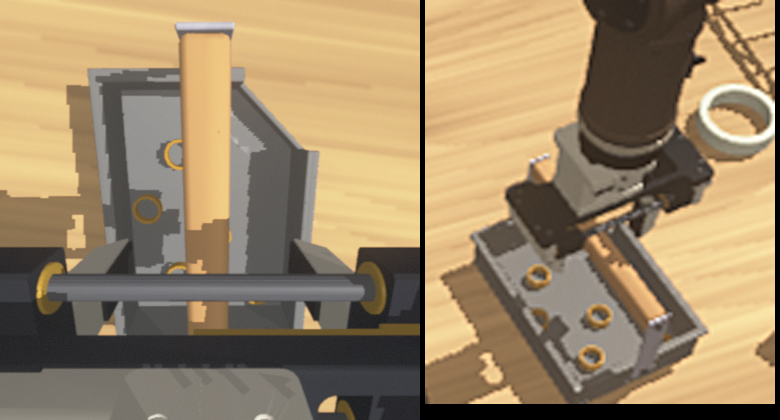

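The bar sits centred between the fingers (crop column 206 against a finger centre of 207). The tips are just about at the bar's lower edge, clear of everything. I go 7 mm deeper and then close.

send_rows(
  increments=[
    [9,[0,0,0.4],[0,0,0]],
    [9,[0,0,0.3],[0,0,0]],
    [9,[0,0,0],[0,0,0]],
  ],
)

```text
clock: 13.0
position: [0.5696, 0.1987, 0.0596]
ee_rot: [0.193, -3.135, 0.0]
force: [-0.0, -0.0, -0.0]
width: 0.981
gripper_force: 0.0
```

send_rows(
  increments=[
    [5,[0,0,0],[0,0,0]],
    [4,[0,0,0],[0,0,0]],
    [3,[0,0,0],[0,0,0]],
    [2.6,[0,0,0],[0,0,0]],
    [2.6,[0,0,0],[0,0,0]],
  ],
  force=30,
)

```text
clock: 13.5
position: [0.5699, 0.1988, 0.0601]
ee_rot: [-0.193, 3.136, 0.0]
force: [0.1, -0.4, -0.9]
width: 0.591
gripper_force: 0.0
```

send_rows(
  increments=[
    [0,[0,0,0],[0,0,0]],
    [0,[0,0,0],[0,0,0]],
    [0,[0,0,0],[0,0,0]],
    [0,[0,0,0],[0,0,0]],
    [0,[0,0,0],[0,0,0]],
  ],
  force=60,
)

```text
clock: 14.0
position: [0.5699, 0.1985, 0.06]
ee_rot: [-0.193, 3.136, -0.0]
force: [0.6, -1.0, 0.1]
width: 0.236
gripper_force: 60.0
```

Gripped at a 21.7 mm opening with 60 N. I lift gently and work out the final tilted pose.

send_rows(
  increments=[
    [0,[0,0,-0.5],[0,0,0]],
    [0,[0,0,-1],[0,0,0]],
    [0,[0,0,-2],[0,0,0]],
    [0,[0,0,-3],[0,0,0]],
    [0,[0,0,-3],[0,0,0]],
  ],
)

```text
clock: 14.5
position: [0.5693, 0.1986, 0.1562]
ee_rot: [0.193, -3.135, 0.0]
force: [0.2, -0.3, -5.7]
width: 0.236
gripper_force: 60.0
```

send_rows(
  increments=[
    [0,[0,0,-3],[0,0,0]],
    [0,[0,0,-3],[0,0,0]],
    [0,[0,0,-2.5],[0,0,0]],
    [0,[0,0,-1],[0,0,0]],
    [0,[0,0,0],[0,0,0]],
  ],
)

```text
clock: 15.0
position: [0.5704, 0.199, 0.2514]
ee_rot: [-0.193, 3.133, 0.002]
force: [-0.2, -0.7, -5.0]
width: 0.235
gripper_force: 60.0
```

```bash
cat >> h.py <<'E'
lipT=np.array([.080,.050,.032]); cornT=np.array([.077,.047,.056]); 
D=np.array([.592,-.2345,.09])
def lipnow():
    s=arm.observe(); Q=R.from_rotvec(s['ee_rot']); return s['position']+Q.apply(lipT)
E
python3 - <<'E'
from h import *
np.set_printoptions(precision=3,suppress=True)
s=arm.observe(); Q=R.from_rotvec(s['ee_rot']); print(s['position'],s['force'],s['ft_torque'],s['joints'].round(2),s['width'],s['gripper_force'])
th=np.radians(34); Rf=Q*R.from_rotvec(np.array([1,-1,0])/2**.5*th)
for up in (.05,.12):
    P=D+[0,0,up]-Rf.apply(lipT); print('TCP',P,'level shift',to(P))
print('wrist axis',Rf.as_matrix()[:,2], 'd level',Q.apply([1,1,0]))
im,p=snap('wrist','w10')
h=cv2.cvtColor(im,cv2.COLOR_RGB2HSV)
print('straps check bar px', [ (v,np.where((h[v,240:330,1]>90)&(h[v,240:330,2]>110))[0][[0,-1]]+240) for v in (50,100,150)])
print('pred lip px',proj('w10',lipnow()),'corner',proj('w10',s['position']+Q.apply(cornT)))
E
```

```text
[0.57  0.199 0.251] [-0.185 -0.652 -5.016] [0.021 0.053 0.018] [-0.58  0.35  0.22  1.55 -0.08  1.25  1.35] 0.23502168710335633 59.99656140804291
TCP [ 0.651 -0.254  0.218] level shift (array([ -2.42, -45.92,   3.3 ]), None)
TCP [ 0.651 -0.254  0.288] level shift (array([ -2.43, -45.91,  -3.7 ]), None)
wrist axis [ 0.443 -0.343 -0.828] d level [-1.115  0.87  -0.001]
straps check bar px [(50, array([240, 329])), (100, array([255, 307])), (150, array([256, 305]))]
pred lip px [348.618 112.661] corner [338.828 118.652]
```

Weight 5 N, grip holding. I fly level to above the dish.

send_rows(
  increments=[
    [0,[0,-1,-0.8],[0,0,0]],
    [0,[0,-2.5,-0.8],[0,0,0]],
    [0,[0,-4,-0.8],[0,0,0]],
    [0,[0,-4.5,-0.8],[0,0,0]],
    [0,[0,-4.5,-0.5],[0,0,0]],
  ],
)

```text
clock: 15.55
position: [0.5897, 0.0326, 0.2867]
ee_rot: [0.193, -3.134, 0.001]
force: [1.1, -1.1, -6.6]
width: 0.236
gripper_force: 60.0
```

send_rows(
  increments=[
    [0,[-0.5,-4.5,0],[0,0,0]],
    [0,[-0.5,-4.5,0],[0,0,0]],
    [0,[-0.5,-4.5,0],[0,0,0]],
    [0,[-0.5,-4.5,0],[0,0,0]],
    [0,[-0.4,-4.5,0],[0,0,0]],
  ],
)

```text
clock: 16.05
position: [0.6409, -0.1878, 0.2859]
ee_rot: [0.193, -3.133, -0.0]
force: [0.2, -0.2, -5.5]
width: 0.234
gripper_force: 60.0
```

send_rows(
  increments=[
    [0,[0,-4,0],[0,0,0]],
    [0,[0,-2,0],[0,0,0]],
    [0,[0,-0.9,0],[0,0,0]],
    [0,[0,0,0],[0,0,0]],
    [0,[0,0,0],[0,0,0]],
  ],
)

```text
clock: 16.55
position: [0.6501, -0.2522, 0.2865]
ee_rot: [0.195, -3.135, -0.003]
force: [-0.5, -0.4, -4.8]
width: 0.232
gripper_force: 60.0
```

send_rows(
  increments=[
    [0,[0,0,0],[0.02,-0.02,0]],
    [0,[0,0,0],[0.03,-0.03,0]],
    [0,[0,0,0],[0.03,-0.03,0]],
    [0,[0,0,0],[0.03,-0.03,0]],
    [0,[0,0,0],[0.03,-0.03,0]],
  ],
)

```text
clock: 17.05
position: [0.6503, -0.2509, 0.2871]
ee_rot: [-0.189, 2.979, -0.195]
force: [0.0, -0.6, -3.8]
width: 0.23
gripper_force: 60.0
```

Run:
```python
from h import *
np.set_printoptions(precision=3,suppress=True)
s=arm.observe();Q=R.from_rotvec(s['ee_rot']);print(s['position'],s['force'],s['ft_torque'],s['joints'].round(2),s['gripper_force'],lipnow(),np.degrees(np.arccos(-Q.as_matrix()[2,2])))
```

```text
[ 0.65  -0.251  0.287] [ 0.045 -0.614 -3.842] [ 0.33   0.398 -0.011] [-0.02  0.38  0.39  1.47 -0.08  1.14  2.06] 59.9960732460022 [ 0.571 -0.216  0.238] 11.385999664482814
```

send_rows(
  increments=[
    [0,[0,0,0],[0.02,-0.02,0]],
    [0,[0,0,0],[0.02,-0.02,0]],
    [0,[0,0,0],[0.02,-0.02,0]],
    [0,[0,0,0],[0.02,-0.02,0]],
    [0,[0,0,0],[0.02,-0.02,0]],
  ],
)

```text
clock: 17.55
position: [0.65, -0.2509, 0.2869]
ee_rot: [-0.181, 2.863, -0.323]
force: [-0.4, -0.2, -5.1]
width: 0.237
gripper_force: 60.0
```

send_rows(
  increments=[
    [0,[0,0,0],[0.02,-0.02,0]],
    [0,[0,0,0],[0.02,-0.02,0]],
    [0,[0,0,0],[0.02,-0.02,0]],
    [0,[0,0,0],[0.02,-0.02,0]],
    [0,[0,0,0],[0.02,-0.02,0]],
  ],
)

```text
clock: 18.05
position: [0.6498, -0.2509, 0.2868]
ee_rot: [-0.173, 2.741, -0.443]
force: [0.2, -0.5, -5.1]
width: 0.235
gripper_force: 60.0
```

send_rows(
  increments=[
    [0,[0,0,0],[0.02,-0.02,0]],
    [0,[0,0,0],[0.02,-0.02,0]],
    [0,[0,0,0],[0.02,-0.02,0]],
    [0,[0,0,0],[0.02,-0.02,0]],
    [0,[0,0,0],[0,0,0]],
  ],
)

```text
clock: 18.55
position: [0.6492, -0.2507, 0.286]
ee_rot: [-0.167, 2.642, -0.533]
force: [-0.2, -0.0, -5.1]
width: 0.236
gripper_force: 60.0
```

send_rows(
  increments=[
    [0,[0,0,0],[0,0,0]],
    [0,[0,0,0],[0,0,0]],
    [0,[0,0,0],[0,0,0]],
    [0,[0,0,0],[0,0,0]],
    [0,[0,0,0],[0,0,0]],
  ],
)

```text
clock: 19.05
position: [0.6501, -0.2541, 0.287]
ee_rot: [-0.162, 2.641, -0.536]
force: [0.1, 0.5, -4.1]
width: 0.236
gripper_force: 60.0
```

```bash
cat > chk.py <<'E'
from h import *
import sys
np.set_printoptions(precision=3,suppress=True)
k=sys.argv[1]
s=arm.observe();Q=R.from_rotvec(s['ee_rot']);print(s['position'],s['force'],s['joints'].round(2),s['gripper_force'],'lip',lipnow(),'lean',np.degrees(np.arccos(-Q.as_matrix()[2,2])).round(1))
for n in('wrist','top','scene'):
    snap(n,n[0]+k); f=n[0]+k
    im=cv2.imread(f'pics/{f}.png');h=cv2.cvtColor(im,cv2.COLOR_BGR2HSV)
    q=lambda o: proj(f,s['position']+Q.apply(o)).round(0)
    print(n,'lip',q(lipT),'lip ends',q(lipT+[.025,-.025,0]),q(lipT+[-.025,.025,0]),'corner',q(cornT),'dish',proj(f,D).round(0))
    # brass: saturated yellow-brown; mask within projection of tote interior
    B=np.array([[x,y,.056] for x,y in((.101,.021),(.051,.071),(-.101,.071),(-.101,-.071),(.101,-.071))])
    poly=np.array([q(b) for b in B]).astype(np.int32); m=np.zeros(im.shape[:2],np.uint8); cv2.fillPoly(m,[poly],1)
    br=((h[...,0]>12)&(h[...,0]<30)&(h[...,1]>100)&(h[...,2]>70)&(m>0)).astype(np.uint8)
    br=cv2.morphologyEx(br,cv2.MORPH_CLOSE,np.ones((3,3)))
    _,_,st,c=cv2.connectedComponentsWithStats(br)
    for i in range(1,len(st)):
        if st[i,4]>12:
            cc,v=ray(f,c[i]); nrm=Q.apply([0,0,1]); P0=s['position']+Q.apply([0,0,.052]); X=cc+v*((P0-cc)@nrm)/(v@nrm)
            T=Q.inv().apply(X-s['position'])-cornT; print('  ',c[i].round(0),st[i,2:].tolist(),'to corner mm',(T*1000).round(0),int(np.linalg.norm(T[:2])*1000))
E
python3 chk.py 11
```

```text
[ 0.65  -0.254  0.287] [ 0.137  0.543 -4.098] [-0.28  0.17  0.48  1.89  0.34  0.59  1.63] 59.99691545963287 lip [ 0.591 -0.235  0.209] lean 34.0
wrist lip [349. 114.] lip ends [316.  78.] [380. 149.] corner [339. 119.] dish [377.  70.]
   [279. 193.] [68, 186, 6845] to corner mm [-61. -48.  -4.] 77
   [346. 175.] [40, 91, 1101] to corner mm [-46.   8.  -4.] 46
   [236. 287.] [10, 48, 307] to corner mm [-151.  -89.   -4.] 175
   [326. 286.] [10, 48, 301] to corner mm [-151.   -5.   -4.] 150
   [281. 306.] [43, 8, 344] to corner mm [-171.  -47.   -4.] 177
top lip [366. 175.] lip ends [376. 182.] [357. 167.] corner [369. 171.] dish [359. 179.]
   [371. 134.] [21, 40, 343] to corner mm [-109.  -20.   -4.] 110
scene lip [192. 232.] lip ends [178. 228.] [206. 236.] corner [190. 242.] dish [200. 257.]
   [176. 243.] [15, 11, 118] to corner mm [ -7. -36.  -4.] 36
   [194. 246.] [11, 10, 60] to corner mm [-26.  -0.  -4.] 26
```

I can't view more pictures, so I check the rings numerically by rectifying the floor plane from wrist and scene into a coarse mask.

```bash
cat > rect.py <<'E'
from h import *
import sys
k=sys.argv[1]; s=arm.observe();Q=R.from_rotvec(s['ee_rot'])
def rect(f,zt=.046,st=.004):
    im=cv2.imread(f'pics/{f}.png'); h=cv2.cvtColor(im,cv2.COLOR_BGR2HSV)
    for x in np.arange(.108,-.06,-st):
        row=''
        for y in np.arange(-.075,.078,st):
            u,v=proj(f,s['position']+Q.apply([x,y,zt])).round().astype(int)
            if not(0<=u<560 and 0<=v<420): row+=' ';continue
            H,S,V=h[v,u]; row+= '#' if (8<H<30 and S>110 and V>60) else ('.' if V>90 else ':')
        print(f'{x:+.3f}',row)
for n in 'ws': print(n); rect(n+k)
E
python3 rect.py 11
```

```text
w
+0.108 ..............#........................
+0.104 :::::::::.....#........................
+0.100 ::............#........................
+0.096 ::............#.........##.............
+0.092 ::............#...........#............
+0.088 ::............#...........#............
+0.084 ::............#...........#............
+0.080 ::............#...........#............
+0.076 ::............##........##.............
+0.072 ::............##.......................
+0.068 ::............###.............###......
+0.064 ::............###...........#....#.....
+0.060 ::............####..........#..........
+0.056 ::............#####.........#.....#....
+0.052 ::............#####.........#....#.....
+0.048 ::............#####..........#..##.....
+0.044 ::............#####............####....
+0.040 ::............######...........#...#...
+0.036 ::............######..........#.....#:.
+0.032 ::............##########......#.....#..
+0.028 ::............##########.......#...##..
+0.024 ::............##########.......#####...
+0.020 ::............##########........###...:
+0.016 ::........
[... 2151 characters left out ...]
00 ::::...:::::::::::........::........#::
-0.004 ::::....::::::.....................##::
-0.008 ::::....::::::.....................#:::
-0.012 ::::....:::::......................::::
-0.016 ::::....::::::....................#::::
-0.020 ::::....::::::...................::::::
-0.024 ::::....::::::...................::::::
-0.028 ::::....:::::....................::::::
-0.032 ::::....::::::...................::::::
-0.036 ::::....::::::...................::::::
-0.040 ::::....:::::....................::::::
-0.044 ::::....::::::...................::::::
-0.048 ::::.....:...........:...............:.
-0.052 ::::..................:................
-0.056 ::::..................:................
```

All five rings are accounted for. Three lie single-file along the +y wall at tool (0.056,0.048), (0.032,0.057) and (0.008,0.057). Two more are at about (0.086,0.02) and (0.055,0.005). All are within about 70 mm of the corner and the tote has not slipped in the grip. The lip is over the dish centre, so I lower it 6.8 cm.

send_rows(
  increments=[
    [0,[0.27,0.27,0.56],[0,0,0]],
    [0,[0.54,0.54,1.13],[0,0,0]],
    [0,[0.54,0.54,1.13],[0,0,0]],
    [0,[0.54,0.54,1.13],[0,0,0]],
    [0,[0.4,0.4,0.85],[0,0,0]],
  ],
)

```text
clock: 19.7
position: [0.6496, -0.2537, 0.2276]
ee_rot: [-0.163, 2.642, -0.536]
force: [-0.3, 0.8, -5.4]
width: 0.235
gripper_force: 60.0
```

send_rows(
  increments=[
    [0,[0.27,0.27,0.56],[0,0,0]],
    [0,[0.13,0.13,0.28],[0,0,0]],
    [0,[0,0,0],[0,0,0]],
    [0,[0,0,0],[0,0,0]],
    [0,[0,0,0],[0,0,0]],
  ],
)

```text
clock: 20.2
position: [0.6505, -0.2539, 0.2197]
ee_rot: [-0.162, 2.64, -0.536]
force: [-0.4, 1.3, -5.4]
width: 0.239
gripper_force: 60.0
```

```bash
python3 chk.py 12|grep -v '  \['; python3 rect.py 12 | head -29
python3 - <<'E'
from h import *
print(to(D+[0,0,.05]-(lipnow()-arm.observe()['position'])))
# measured lip in scene & top: brightness edges are hard; report dish shift via image difference near far dish rim
for f0,f in(('top0','t12'),('scene0','s12')):
    a=cv2.imread(f'pics/{f0}.png',0).astype(int);b=cv2.imread(f'pics/{f}.png',0).astype(int)
    d=(abs(a-b)>35); print(f0,{k:int(d[y-8:y+8,x-8:x+8].sum()) for k,(x,y) in (dict(jar=(273,120),hammer=(350,126),stake=(284,241),file=(287,185),tape=(135,237),snips=(445,220),dishnear=(350,190)) if f=='t12' else dict(jar=(328,295),dish=(190,280),dish2=(215,270),hammer=(260,320),snips=(90,265))).items()})
E
```

```text
[ 0.651 -0.254  0.22 ] [-0.421  1.256 -5.431] [-0.28  0.25  0.5   1.99  0.37  0.42  1.57] 59.996801018714905 lip [ 0.592 -0.235  0.142] lean 34.1
wrist lip [349. 114.] lip ends [316.  78.] [380. 149.] corner [339. 119.] dish [364.  91.]
top lip [362. 177.] lip ends [371. 184.] [353. 170.] corner [365. 173.] dish [359. 179.]
scene lip [197. 247.] lip ends [184. 243.] [210. 251.] corner [195. 256.] dish [200. 257.]
w
+0.108 ..............#........................
+0.104 ::::::::......#........................
+0.100 ::::::........#........................
+0.096 ::............#.........##.............
+0.092 ::............#...........#............
+0.088 ::............#...........#............
+0.084 ::............#...........#............
+0.080 ::............#...........#............
+0.076 ::............#.........##.............
+0.072 ::............##.......................
+0.068 ::............##..............###......
+0.064 ::............###...........#....#.....
+0.060 ::............####..........#....##....
+0.056 ::............#####.........#....##....
+0.052 ::............#####.........#....#.....
+0.048 ::............#####..........#.##......
+0.044 ::............#####............####....
+0.040 ::............#####............#...#...
+0.036 ::............##########......#.....#:.
+0.032 ::............##########......#.....#..
+0.028 ::............##########.......#...##..
+0.024 ::............##########.......#####...
+0.020 ::............##########........###....
+0.016 ::............##########.......#...#..:
+0.012 ::............##########......#.....#..
+0.008 :.............##########......#.....#.:
+0.004 :.............##########...........##.:
-0.000 ..............##########.......##.##.:.
(array([-0.01,  0.08,  0.14]), None)
top0 {'jar': 0, 'hammer': 81, 'stake': 0, 'file': 0, 'tape': 0, 'snips': 60, 'dishnear': 211}
scene0 {'jar': 0, 'dish': 82, 'dish2': 188, 'hammer': 0, 'snips': 79}
```

The rings are unchanged and steady. The lip is at (0.592, -0.235, 0.142), 52 mm above the rim and over the dish's middle. The wrist force is just the tote's weight, so I hand in.

```bash
python3 -c "
from cell import arm
print(arm.sign_off())"
```

```text
the job is handed in; nothing more can be done
None
```

I pressed power, counting and tare in that order, each to its stop and let up again, without touching print, and handed the job in at about 20 s with the tote held at a 34° lean: all five rings near the pouring corner (farthest about 70 mm), its lip 52 mm above the rim over the dish's middle and clear of the dish and scale.

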